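# Unclip the battery pack from the cabin lamp

## Task

Switch the battery lamp off by tipping its toggle all the way over to the far side, away from the battery pack; then, with the pack's release button held down, pull the pack straight out of the lamp. Leave it lying flat on the shelf in front of its bay with about three centimetres of clear gap between the two (anything from one and a half to fifteen will do), and do not disturb the crockery and the other things standing around.

Things in the scene. Friction and masses are not known exactly. Their poses are not given: they have to be found in the camera images.
- lamp: Grey battery lamp screwed to the shelf: foot x 0 to +160 mm, y -55 to +130 mm, 60 mm high, with a squat white round shade (84 mm across, axis at x +105, y +78, top 148 mm above the shelf). Origin on the shelf surface at the middle of the bay mouth's lower edge, in the foot's front face; +x points into the bay, away from the robot, z up. Position and yaw vary; it never moves.
- bay_mouth (a point): Middle of the mouth of the battery bay, in the foot's front face, 18 mm above the shelf; axes as the lamp's. The bay is a tunnel 74 mm wide and 64 mm deep, centred on the lamp's y = 0, its floor the shelf itself, under the foot's 12 mm thick top. The pack comes out along the lamp's -x only.
- pack: Black battery pack, origin at the centre of the underside of its main block: 132 mm (x) by 70 mm (y) by 36 mm high, 0.3 to 0.6 kg, loose. It lies on the shelf and slides flat on it. Clipped in, its axes are the lamp's: its rear 62 mm (+x) sit in the bay with 2 mm play at each side, its front 70 mm stand out towards the robot.
- pack_center (a point): Centre of the pack's main block, 18 mm up; 4 mm in front of the bay's mouth when clipped. Wholly out once 62 mm towards -x. On the block's top, near the front, stands a pull ridge: 10 mm thick (x -60 to -50 mm from here), 60 mm wide, its top 66 mm above the shelf. The release button lies between ridge and lamp: fingertips pressing it can hook behind the ridge and pull.
- release_top (a point): Centre of the top of the release button, a grey pad on the pack, 40 mm (x) by 46 mm (y), 50 mm above the shelf when up (14 mm above the block's top). The ridge's inner face is 22 mm from here towards -x and 16 mm taller than the button; the lamp's front face (60 mm high) is 32 mm towards +x. The point goes down with the button.
- release (a joint): Travel of the release button in m: 0 up, 0.008 fully down. A spring pushes back, 2 N at the start, 5 N fully down. The catch frees the pack from about 0.005 on and holds it again if the button is let up while the pack is home; while it holds, the pack cannot be pulled out. After 15 mm of pull the catch is past and the button may come up.
- toggle_tip (a point): Centre of the 18 mm ball at the end of the steel toggle on the lamp's foot. It pivots 42 mm below, about an axis along the lamp's y at lamp x +55, y -15 mm, 66 mm above the shelf. The ball is about 102 mm above the shelf at either end of its swing, 108 mm half-way. A base block 36 mm by 26 mm by 8 mm high lies around the pivot.
- toggle (a joint): Angle of the toggle in rad: 0 leaning towards the pack (lamp's -x, on), 1.1 leaning fully away from it (+x, off). It starts within 0.2 of the on end and stays where it is left; tipping it takes about 1 N at the ball.
- teapot: Bystander, leave it where it is: terracotta-brown ceramic teapot, 140 mm across its belly, 131 mm tall, spout to its +y, handle to its -y. Origin at the centre of its underside.
- cup_a: Bystander, leave it where it is: white espresso cup, 62 mm across, 55 mm tall, small handle to its +y; it stands beside the lamp on its toggle side. Origin at the centre of its underside.
- cup_b: Bystander, leave it where it is: second white espresso cup, same size; it stands on the other side, to the left of the pack as seen from the robot. Origin at the centre of its underside.
- spreader: Bystander, leave it where it is: flat wooden butter spreader, 170 mm long along its x axis, 26 mm wide, 9 mm thick. Origin at the centre of its underside.
- sieve: Bystander, leave it where it is: steel sieve, bowl 124 mm across and 45 mm tall, wire handle 110 mm long to its -x. Origin at the centre of its underside.
- jar: Bystander, leave it where it is: glass jar with a steel cap, 68 mm across, 90 mm tall, beside the lamp on its shade side. Origin at the centre of its underside.
- tin: Bystander, leave it where it is: plain steel tin, 80 mm across, 110 mm tall. Origin at the centre of its underside.
Not all that is in view belongs to the job. What is shaped like the pack but purple is not meant. There is more than one size of the lamp; the one meant has the size given above.

How it is judged (in metres and radians):
On the way, in this order (a step that is already met when the one before it is completed fails the run):
1. the toggle is tipped over to off while the pack is still clipped in (value of joint toggle above 0.8 rad and x of pack_center in the frame of lamp above -0.02 m), for 0.2 s.
2. the pack has been pulled out of the bay (x of pack_center in the frame of lamp below -0.072 m), for 0.2 s.
At the end, for the whole second after the job is handed in: The toggle is off (joint above 0.8 rad); the pack lies flat on the shelf (tilt under 0.1 rad, its centre lower than 28 mm), its centre 76 to 300 mm in front of the bay's mouth (a gap of 10 mm or more behind it) and within 100 mm of the bay's centre line, at rest (value of joint toggle above 0.8 rad and x of pack_center in the frame of lamp between -0.3 and -0.076 m and y of pack_center in the frame of lamp between -0.1 and 0.1 m and angle between pack_center's own z axis and vertical below 0.1 rad and height (world z) of pack_center below 0.028 m and linear speed of pack below 0.02 m/s); the robot touches nothing.
It fails at once if the pack is pulled out before the lamp is switched off (x of pack_center in the frame of lamp below -0.03 m and value of joint toggle below 0.5 rad).
It fails at once if a thing standing around (teapot, cups, spreader, sieve, jar, tin) is moved more than 30 mm (distance of any of teapot, cup_a, cup_b, spreader, sieve, jar, tin from where it was at the start of the episode above 0.03 m).
It also fails if it takes over 38 s, if anything falls off the work surface, if the arm or the gripper's body presses on something with over 40 N, if the wrist force passes 120 N, or if a joint passes its speed limit or range.

## Robot

A 6-joint arm with a two-finger parallel gripper is mounted at the origin on the work surface. World frame = base frame: x ahead of the robot, y to its left, z up, the work surface at z = 0. Lengths are in mm, angles in rad, forces in N, time in s.
With the tool pointing down it reaches from about 325 to 875 mm from the base axis. Payload 4.4 kg.
Tool frame: the origin (TCP) lies midway between the tips of the shut fingers; the grasp point (between the pads) lies 19 mm behind it; x points along the fingers, z is the direction in which the jaws open and shut, and the axes are right-handed (so a half turn about x gives the same grasp; the last joint's range is limited). The gripper opens to 85 mm and grips with 20 to 120 N. Pads are 22 mm wide; open, the fingers measure 114 mm over their backs; the gripper's body (76 mm by 85 mm) begins 54 mm behind the grasp point. The pads swing forward as they close: fully open they stand 13 mm farther back than shut.
Start: joints at [0.973, 0.207, 1.542, -0, 1.393, -0.15], TCP at [248.975, 518.304, 231.282] pointing down, gripper open.
Joint ranges: [-2.73, 2.73], [-0.86, 2.22], [0.23, 2.46], [-1.11, 4.25], [0.08, 2.63], [-2.82, 2.82]. Speed limits (rad/s): [2.79, 2.79, 3.14, 3.14, 3.14, 3.14].

## Interface

Orientations are given as a unit quaternion [x, y, z, w].
In Python, from bench import robot gives the robot as it stands. The module is installed in compiled form; this text tells all that it offers.
- The arm moves only by the tool jog_arm, never from a script. Its argument "series" is one flat list of numbers, 7 for each row, row after row: the turn, a rotation vector about the tool's x, y, z in degrees, then the shift along the tool's x, y, z in mm, then the closure, from 0 (fully open) to 1 (shut). A call has 1 to 8 rows; each row shifts and turns the commanded pose from where the row before left it, along the tool's axes as they then stand; what a row does not reach is not made up. A row lasts 1/10 s, in which the tool goes at most 50 mm and 8.59 degrees, less where a joint would pass 70% of its speed; a pose out of reach is approached as far as the arm can. A call with a gripper value outside its range is refused whole. The fingers move at their own pace and stop on an object; the grip force is fixed at half the most. Time passes only in rows, so rows that do not move let the fingers close. It gives the time, the measured TCP pose, the force and the opening at its end, in the units of the state.
- robot.sense(): the state, without advancing time (a new reading comes with each control period).
- robot.camera(name): name is "scene" or "top"; returns a dict with "img" (384x512x3 uint8, blue, green, red), "fx", "fy", "cx", "cy" (pixels), "extrinsics" (4x4, takes a point from camera to world coordinates). Camera axes: x right, y down, z forward; pixel columns grow to the right and rows downward; lengths in mm; the calibration is good to about 2 mm. A picture is of the moment at which its call begins. There is no depth.
- robot.hand_in(): hands the job in, once; it reports no verdict.
The state is a dict: "t": time; "joints": joint angles; "qvel": joint speeds; "tau": joint torques, N m; "tool_pos": TCP position; "tool_rot": TCP orientation; "contact_force": force on the tool from outside, world axes, zero at the start; "wrist_torque": the same for the moment, N m; "grip_width": finger opening in mm.
Only numpy, scipy, OpenCV 4.12 (cv2) and the standard library are available. Lean on these libraries where they do the work, as an engineer would, in place of code of your own. Each camera call takes 0.05 s, during which the arm holds its last target. There are 200 camera calls.

## Working session

There is one attempt and no reset: what is moved stays moved. The work goes in short steps, Python scripts to look and compute and a tool call to move; the robot and the scene stay as the last step left them, time stands still between calls to the robot, and variables do not carry over. Pictures are saved under pics/ and viewed, about 8 in all and at most 12, crops included, and the job is handed in when it is done.

Besides the shell and the picture viewer there is one more tool, called after ">>>" by a JSON object that holds its "api" and its "payload", one argument or row to a line. jog_arm: Moves the arm, as the interface text tells. Its arguments: {"type":"object","properties":{"series":{"type":"array"}},"required":["series"]}

```bash
mkdir -p pics
cat > h.py <<'E'
import numpy as np,cv2
from bench import robot
def snap(n,save=None):
    c=robot.camera(n); 
    if save: cv2.imwrite('pics/'+save,c['img'])
    return c
def ray(c,u,v,z):
    E=np.array(c['extrinsics']); d=E[:3,:3]@np.array([(u-c['cx'])/c['fx'],(v-c['cy'])/c['fy'],1]); o=E[:3,3]
    return o+d*(z-o[2])/d[2]
def proj(c,p):
    E=np.linalg.inv(np.array(c['extrinsics'])); q=E[:3,:3]@np.array(p,float)+E[:3,3]
    return [c['fx']*q[0]/q[2]+c['cx'],c['fy']*q[1]/q[2]+c['cy']]
E
python3 - <<'E'
from h import *
import pickle
a=snap('top');b=snap('scene')
pickle.dump((a,b),open('c0.pkl','wb'))
for c,n in((a,'top0.png'),(b,'scene0.png')): cv2.imwrite('pics/'+n,cv2.resize(c['img'],(800,600),interpolation=cv2.INTER_CUBIC)); print(np.round(c['extrinsics'],3).tolist(),c['fx'])
s=robot.sense();print(s)
E
```

```text
[[-0.029, -0.986, 0.162, 325.195], [-0.999, 0.031, 0.011, -3.566], [-0.016, -0.162, -0.987, 1306.673], [0.0, 0.0, 0.0, 1.0]] 397.80462259969096
[[0.567, 0.648, -0.508, 1291.051], [0.823, -0.459, 0.334, -468.369], [-0.017, -0.608, -0.794, 1224.129], [0.0, 0.0, 0.0, 1.0]] 399.3906668373799
{'t': 0.1, 'joints': array([ 9.72500554e-01,  2.07382452e-01,  1.54286036e+00,  6.69021795e-06,
        1.39352939e+00, -1.50533629e-01]), 'qvel': array([-0.00037633, -0.00267224, -0.00281379, -0.00131683,  0.00058634,
        0.00026402]), 'tau': array([-1.17944008e-03, -3.84101629e+01, -2.92545623e+01, -2.77975669e-04,
        4.91041137e-03,  5.00507795e-06]), 'tool_pos': array([248.56382171, 517.70485895, 230.19146943]), 'tool_rot': array([-0.37681896,  0.59923653,  0.37620752,  0.59782184]), 'contact_force': array([-0.0921284 , -0.67256806,  0.41197183]), 'wrist_torque': array([-0.03126585,  0.05721355, -0.02055193]), 'grip_width': 85.35225941262173}
```

View pics/top0.png

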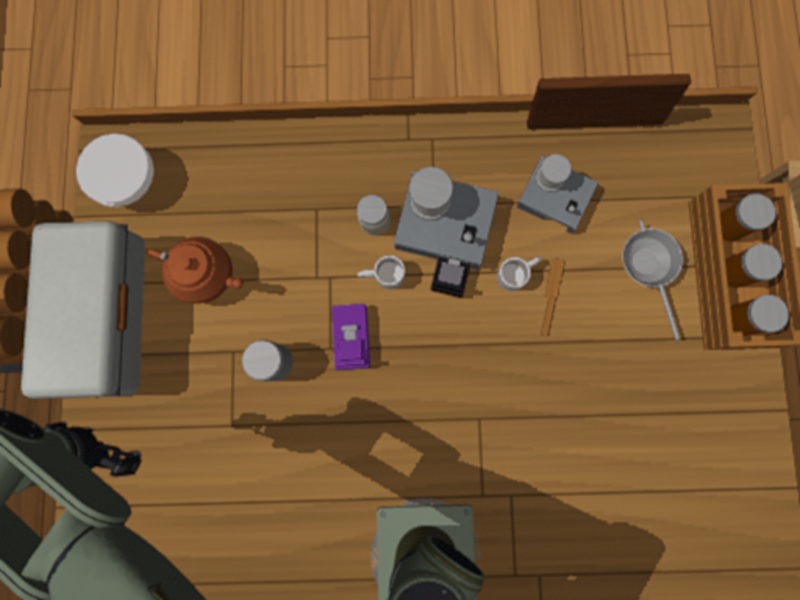

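View pics/scene0.png

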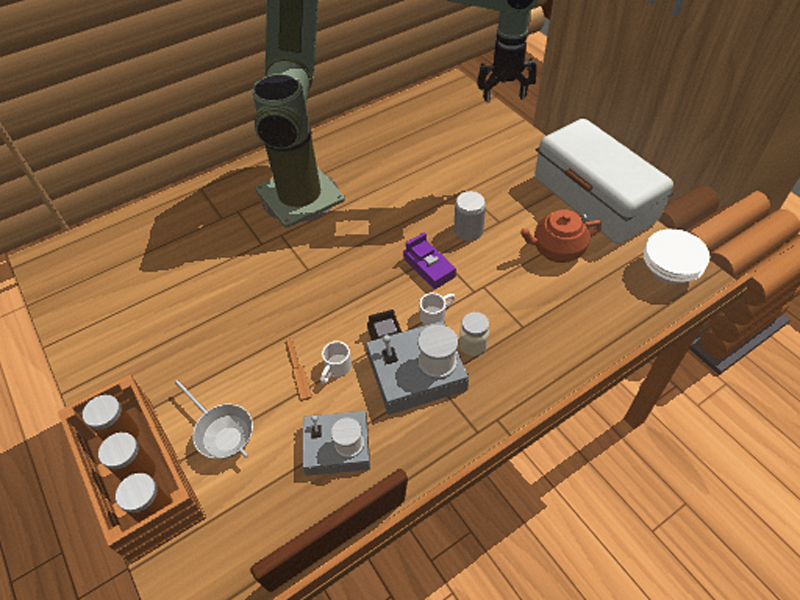

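Run:
```python
from h import *
import pickle
a,b=pickle.load(open('c0.pkl','rb'))
cv2.imwrite('pics/tc.png',cv2.resize(a['img'][100:200,225:350],None,fx=6,fy=6,interpolation=cv2.INTER_CUBIC))
cv2.imwrite('pics/sc.png',cv2.resize(b['img'][183:268,200:310],None,fx=7,fy=7,interpolation=cv2.INTER_CUBIC))
```

```text
(no output)
```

View pics/tc.png

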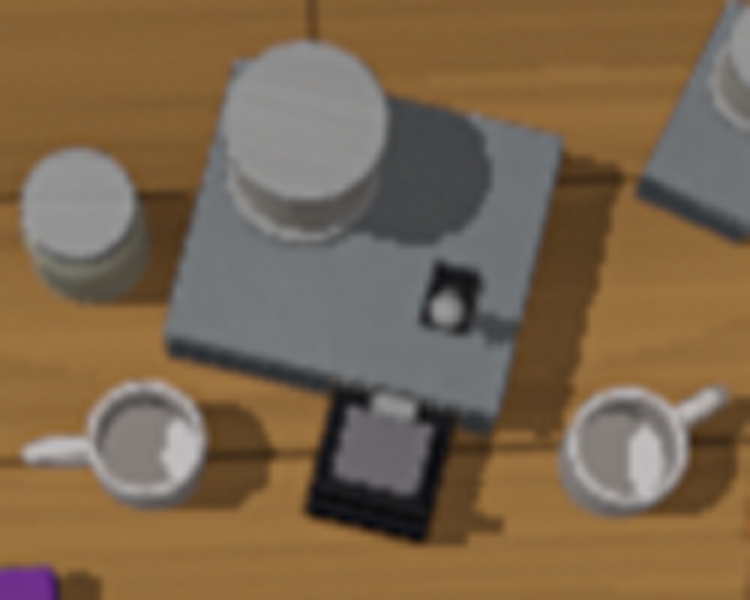

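View pics/sc.png

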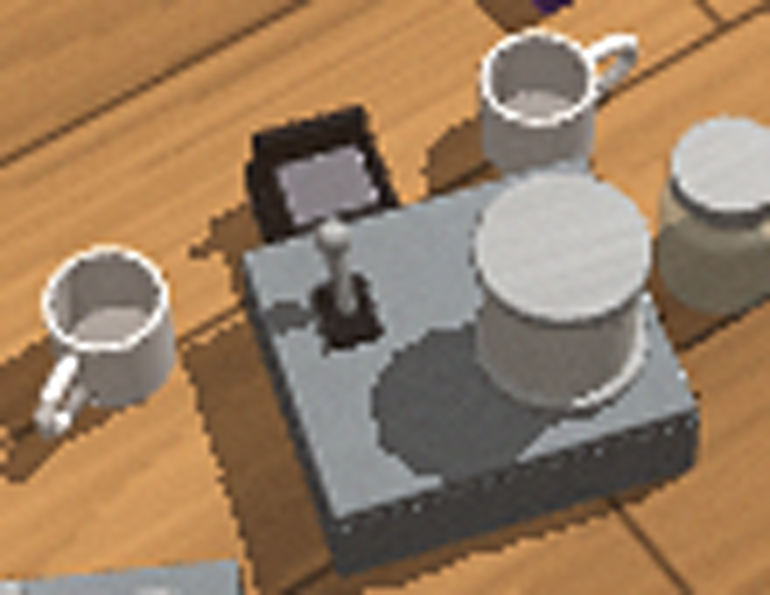

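Run:
```python
from h import *
import pickle
from scipy.optimize import least_squares
a,b=pickle.load(open('c0.pkl','rb'))
L=lambda q:[(0,130,60),(0,-55,60),(160,-55,60),(160,130,60),(105,78,148),(-32,0,50),(55-42*np.sin(.55-q),-15,66+42*np.cos(.55-q))]
T=[(167,343),(493,418),(562,137),(236,62),(307,122),(383,450),(447,308)]
S=[(588,165),(245,257),(337,517),(697,407),(563,248),(328,186),(332,236)]
T=[(225+(u+.5)/6-.5,100+(v+.5)/6-.5) for u,v in T]; S=[(200+(u+.5)/7-.5,183+(v+.5)/7-.5) for u,v in S]
def W(p,l): c,s=np.cos(p[2]),np.sin(p[2]); return [p[0]+c*l[0]-s*l[1],p[1]+s*l[0]+c*l[1],l[2]]
def f(p):
    return np.ravel([np.subtract(proj(c,W(p,l)),m) for c,M in((a,T),(b,S)) for l,m in zip(L(p[3]),M)])
r=least_squares(f,[560,-50,-.2,.1],loss='soft_l1');print(r.x,np.round(f(r.x).reshape(2,-1,2),1).tolist())
for l in L(r.x[3])[5:]:print(np.round(W(r.x,l)))
print('cupb',ray(a,225+145/6,100+432/6,55),'cupa',ray(a,225+628/6,100+440/6,55))
```

```text
[ 5.88631795e+02 -7.75367921e+01 -2.78024277e-01  1.44152402e-01] [[[-1.2, -1.8], [0.5, -0.5], [0.4, -0.5], [-0.4, -1.1], [-0.6, -0.4], [-0.4, 0.2], [-0.2, 0.1]], [[-0.7, -1.9], [-1.2, -0.9], [-0.9, 0.3], [0.2, -0.1], [-0.4, -0.6], [-0.6, -0.4], [-0.2, 0.4]]]
[558. -69.  50.]
[ 621. -103.  105.]
cupb [569.80237477  55.49646942  55.        ] cupa [ 557.30474046 -201.55057062   55.        ]
```

```bash
cat >> h.py <<'E'
from scipy.spatial.transform import Rotation as Ro
P=[588.6,-77.5,-.278]
c_,s_=np.cos(P[2]),np.sin(P[2])
def W(l): return np.array([P[0]+c_*l[0]-s_*l[1],P[1]+s_*l[0]+c_*l[1],l[2]])
def lamp(p): d=np.array(p)[:2]-P[:2]; return np.array([c_*d[0]+s_*d[1],-s_*d[0]+c_*d[1],p[2]])
def goto(*L):
    s=robot.sense();R=Ro.from_quat(s['tool_rot']);print('lamp pos',np.round(lamp(s['tool_pos']),1),'F',np.round(s['contact_force'],1),'t',s['t'],s['grip_width'])
    for sg in(1,-1):
        y=sg*np.array([-s_,c_,0]);x=np.array([0,0,-1.]);G=Ro.from_matrix(np.c_[x,np.cross(y,x),y])
        print('turn',np.round((R.inv()*G).as_rotvec(degrees=True),1)); p=s['tool_pos']
        for l in L: print('  shift',np.round(G.inv().apply(W(l)-p),1)); p=W(l)
E
python3 -c "
from h import *
goto((10,-15,230),(10,-15,92),(80,-15,92))
print(Ro.from_quat(robot.sense()['tool_rot']).as_matrix().round(2))"
```

```text
lamp pos [-490.3  479.   230.2] F [-0.1 -0.7  0.4] t 0.1 85.35225941262173
turn [-9.7 -0.1 -0. ]
  shift [ 2.000e-01 -5.003e+02 -4.940e+02]
  shift [138.   0.   0.]
  shift [  0. -70.   0.]
turn [170.3  -0.    0.2]
  shift [2.000e-01 5.003e+02 4.940e+02]
  shift [138.   0.   0.]
  shift [ 0. 70. -0.]
[[-0.   -0.9   0.43]
 [-0.    0.43  0.9 ]
 [-1.    0.   -0.  ]]
```

>>> {"api": "jog_arm", "payload": {
  "series": [-4.85, 0, 0, 0, 0, 0, 1, -4.85, 0, 0, 0, 0, 0, 1, 0, 0, 0, 0, -25, -24.7, 1, 0, 0, 0, 0, -25, -24.7, 1, 0, 0, 0, 0, -25, -24.7, 1, 0, 0, 0, 0, -25, -24.7, 1, 0, 0, 0, 0, -25, -24.7, 1, 0, 0, 0, 0, -25, -24.7, 1]
}}

```text
t: 0.9
tool_pos: [352.6, 333.1, 230.8]
tool_rot: [-0.426, 0.565, 0.426, 0.564]
contact_force: [0.4, 0.5, -0.9]
grip_width: -0.0
```

>>> {"api": "jog_arm", "payload": {
  "series": [0, 0, 0, 0, -25, -24.7, 1, 0, 0, 0, 0, -25, -24.7, 1, 0, 0, 0, 0, -25, -24.7, 1, 0, 0, 0, 0, -25, -24.7, 1, 0, 0, 0, 0, -25, -24.7, 1, 0, 0, 0, 0, -25, -24.7, 1, 0, 0, 0, 0, -25, -24.7, 1, 0, 0, 0, 0, -25, -24.7, 1]
}}

```text
t: 1.7
tool_pos: [490.6, 88.2, 230.8]
tool_rot: [-0.426, 0.565, 0.426, 0.564]
contact_force: [0.8, 0.6, 1.4]
grip_width: 0.1
```

>>> {"api": "jog_arm", "payload": {
  "series": [0, 0, 0, 0, -25, -24.7, 1, 0, 0, 0, 0, -25, -24.7, 1, 0, 0, 0, 0, -25, -24.7, 1, 0, 0, 0, 0, -25, -24.7, 1, 0, 0, 0, 0, -25, -24.7, 1, 0, 0, 0, 0, -25, -24.7, 1, 0, 0, 0, 0, 0, 0, 1, 0, 0, 0, 0, 0, 0, 1]
}}

```text
t: 2.5
tool_pos: [593.5, -94.5, 230.3]
tool_rot: [-0.425, 0.565, 0.426, 0.565]
contact_force: [-0.0, 0.2, -0.3]
grip_width: 0.1
```

```bash
python3 -c "
from h import *
goto((10,-15,130),(10,-15,92),(80,-15,92))"
```

```text
lamp pos [  9.4 -15.  230.3] F [-0.   0.2 -0.3] t 2.5 0.0621675108809963
turn [-0.1  0.  -0.1]
  shift [100.3  -0.6   0. ]
  shift [38.  0.  0.]
  shift [  0. -70.   0.]
turn [179.9  -0.2  -0. ]
  shift [100.3   0.6  -0. ]
  shift [38.  0.  0.]
  shift [ 0. 70. -0.]
```

>>> {"api": "jog_arm", "payload": {
  "series": [0, 0, 0, 25, 1, 0, 1, 0, 0, 0, 25, 1, 0, 1, 0, 0, 0, 25, 1, 0, 1, 0, 0, 0, 25, 1, 0, 1, 0, 0, 0, 20, 0, 0, 1, 0, 0, 0, 16, 0, 0, 1, 0, 0, 0, 0, 0, 0, 1, 0, 0, 0, 0, 0, 0, 1]
}}

```text
t: 3.3
tool_pos: [590.1, -92.5, 95.6]
tool_rot: [-0.426, 0.564, 0.426, 0.564]
contact_force: [-0.0, -0.4, 0.5]
grip_width: -0.2
```

Run:
```python
from h import *
goto((10,-15,94))
a=snap('top');b=snap('scene')
A=cv2.resize(a['img'][120:195,262:325],None,fx=6,fy=6,interpolation=cv2.INTER_CUBIC)
B=cv2.resize(b['img'][170:245,222:278],None,fx=6,fy=6,interpolation=cv2.INTER_CUBIC)
cv2.imwrite('pics/p1.png',np.hstack([A,B]))
```

```text
lamp pos [  5.5 -14.   95.6] F [-0.  -0.4  0.5] t 3.3 -0.1769188336748193
turn [ 0.  0. -0.]
  shift [ 1.6 -4.5 -1. ]
turn [-180.    0.    0.]
  shift [1.6 4.5 1. ]
```

View pics/p1.png

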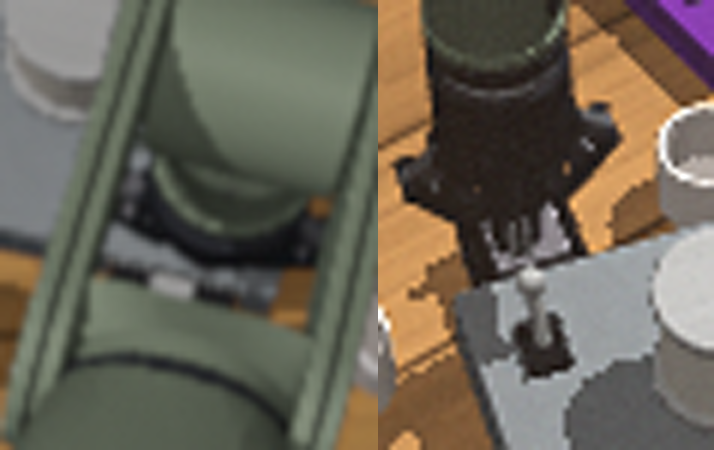

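>>> {"api": "jog_arm", "payload": {
  "series": [0, 0, 0, 2, -6, -1, 1, 0, 0, 0, 0, -6, 0, 1, 0, 0, 0, 0, -6, 0, 1, 0, 0, 0, 0, -6, 0, 1, 0, 0, 0, 0, -6, 0, 1, 0, 0, 0, 0, -6, 0, 1, 0, 0, 0, 0, 0, 0, 1]
}}

```text
t: 4.1
tool_pos: [625.6, -104.3, 93.3]
tool_rot: [-0.426, 0.564, 0.425, 0.565]
contact_force: [0.0, 0.0, 0.7]
grip_width: 0.1
```

>>> {"api": "jog_arm", "payload": {
  "series": [0, 0, 0, 0, -4, 0, 1, 0, 0, 0, 0, -4, 0, 1, 0, 0, 0, 0, 0, 0, 1]
}}

```text
t: 4.4
tool_pos: [632.5, -106.3, 93.2]
tool_rot: [-0.426, 0.564, 0.426, 0.565]
contact_force: [-0.6, 0.4, 0.3]
grip_width: 0.2
```

>>> {"api": "jog_arm", "payload": {
  "series": [0, 0, 0, 0, -3, 0, 1, 0, 0, 0, 0, -3, 0, 1, 0, 0, 0, 0, 0, 0, 1]
}}

```text
t: 4.7
tool_pos: [638.1, -107.8, 93.3]
tool_rot: [-0.426, 0.565, 0.426, 0.565]
contact_force: [-0.4, 0.4, 0.5]
grip_width: -0.1
```

Run:
```python
from h import *
goto((10,-15,94))
b=snap('scene')
cv2.imwrite('pics/p2.png',cv2.resize(b['img'][170:255,212:298],None,fx=6,fy=6,interpolation=cv2.INTER_CUBIC))
```

```text
lamp pos [ 56.  -15.6  93.3] F [-0.4  0.4  0.5] t 4.7 -0.069635070995652
turn [-0.  0.  0.]
  shift [-0.7 46.   0.6]
turn [180.   0.  -0.]
  shift [ -0.7 -46.   -0.6]
```

View pics/p2.png

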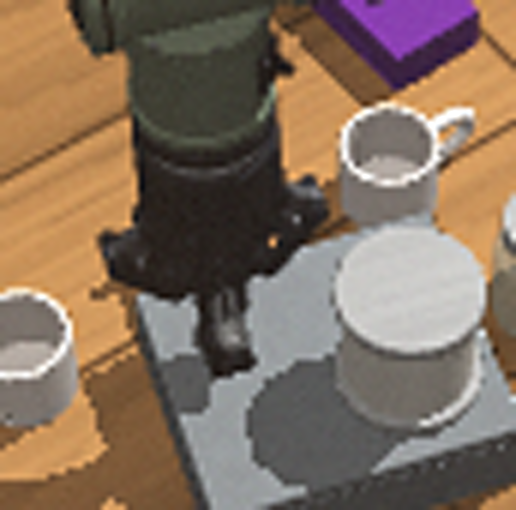

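>>> {"api": "jog_arm", "payload": {
  "series": [0, 0, 0, 0, -3, 0, 1, 0, 0, 0, 0, 0, 0, 1]
}}

```text
t: 4.95
tool_pos: [640.4, -108.4, 93.2]
tool_rot: [-0.425, 0.565, 0.426, 0.564]
contact_force: [-2.2, 1.3, 1.1]
grip_width: 0.5
```

Run:
```python
from h import *
goto()
b=snap('scene')
for q in(.14,.6,.8,.9,1,1.1):print(q,np.round(proj(b,W((55-42*np.sin(.55-q),-15,66+42*np.cos(.55-q)))),1), 'tcp', round(55-42*np.sin(.55-q)-20,1))
```

```text
lamp pos [ 58.3 -15.5  93.2] F [-2.2  1.3  1.1] t 4.95 0.4974146842469445
turn [-0.   0.  -0.1]
turn [ 1.8e+02 -1.0e-01 -0.0e+00]
0.14 [246.8 216.6] tcp 18.3
0.6 [248.4 220.5] tcp 37.1
0.8 [249.2 222.6] tcp 45.4
0.9 [249.6 223.8] tcp 49.4
1 [249.9 225. ] tcp 53.3
1.1 [250.3 226.2] tcp 57.0
```

>>> {"api": "jog_arm", "payload": {
  "series": [0, 0, 0, 0, 10, 0, 1, 0, 0, 0, -5, 22, 4, 1, 0, 0, 0, 0, 22, 4, 1, 0, 0, 0, 0, 22, 4, 1, 0, 0, 0, 0, 20, 3.5, 1, 0, 0, 0, 20, 0, 0, 1, 0, 0, 0, 18, 0, 0, 1, 0, 0, 0, 0, 0, 0, 1]
}}

```text
t: 5.8
tool_pos: [550.2, -66.5, 58.2]
tool_rot: [-0.425, 0.565, 0.427, 0.564]
contact_force: [-0.8, 0.7, -0.4]
grip_width: 0.3
```

Run:
```python
from h import *
goto((-38,0,50))
b=snap('scene')
cv2.imwrite('pics/p3.png',cv2.resize(b['img'][160:245,205:291],None,fx=7,fy=7,interpolation=cv2.INTER_CUBIC))
```

```text
lamp pos [-39.9   0.   58.2] F [-0.8  0.7 -0.4] t 5.8 0.2743927443651464
turn [-0.  -0.  -0.2]
  shift [ 8.2 -1.9 -0. ]
turn [180.   -0.4   0. ]
  shift [8.2 1.9 0. ]
```

View pics/p3.png

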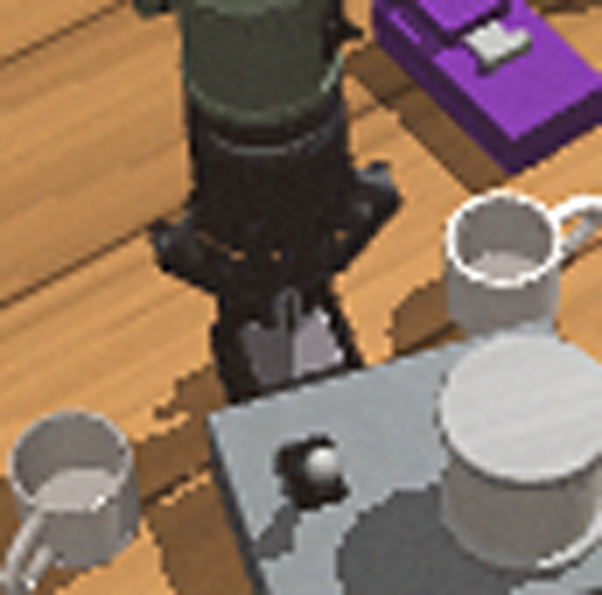

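The toggle now leans away, with the ball at (323,463). The fingers stand over the button, just inside the ridge. Next I press.

>>> {"api": "jog_arm", "payload": {
  "series": [0, 0, 0, 5, 0, 0, 1, 0, 0, 0, 4, 0, 0, 1, 0, 0, 0, 3, 0, 0, 1, 0, 0, 0, 2, 0, 0, 1, 0, 0, 0, 0, 0, 0, 1]
}}

```text
t: 6.35
tool_pos: [553.4, -67.5, 46.8]
tool_rot: [-0.426, 0.564, 0.425, 0.565]
contact_force: [-0.7, 0.8, 2.6]
grip_width: -0.2
```

>>> {"api": "jog_arm", "payload": {
  "series": [0, 0, 0, 2, 0, 0, 1, 0, 0, 0, 0, 0, 0, 1]
}}

```text
t: 6.55
tool_pos: [553.3, -67.5, 44.7]
tool_rot: [-0.426, 0.564, 0.425, 0.565]
contact_force: [-0.2, -0.7, 3.5]
grip_width: -0.2
```

>>> {"api": "jog_arm", "payload": {
  "series": [0, 0, 0, 2, 0, 0, 1, 0, 0, 0, 1, 0, 0, 1, 0, 0, 0, 0, 0, 0, 1]
}}

```text
t: 6.85
tool_pos: [553.3, -67.4, 41.9]
tool_rot: [-0.426, 0.564, 0.425, 0.565]
contact_force: [-0.9, -0.2, 6.4]
grip_width: -0.0
```

Fully down (z 41.9, 6.4 N). Now I pull gently.

>>> {"api": "jog_arm", "payload": {
  "series": [0, 0, 0, 0.5, 4, 0, 1, 0, 0, 0, 0, 4, 0, 1, 0, 0, 0, 0, 3, 0, 1, 0, 0, 0, 0, 3, 0, 1, 0, 0, 0, 0, 3, 0, 1, 0, 0, 0, 0, 3, 0, 1, 0, 0, 0, 0, 0, 0, 1]
}}

```text
t: 7.55
tool_pos: [534.9, -62.2, 41.8]
tool_rot: [-0.427, 0.564, 0.425, 0.565]
contact_force: [3.1, -0.6, 6.9]
grip_width: -0.0
```

>>> {"api": "jog_arm", "payload": {
  "series": [0, 0, 0, 0, 4, 0, 1, 0, 0, 0, 0, 5, 0, 1, 0, 0, 0, 0, 5, 0, 1, 0, 0, 0, 0, 5, 0, 1, 0, 0, 0, 0, 5, 0, 1, 0, 0, 0, 0, 5, 0, 1, 0, 0, 0, 0, 5, 0, 1, 0, 0, 0, 0, 5, 0, 1]
}}

```text
t: 8.35
tool_pos: [497.7, -51.6, 41.9]
tool_rot: [-0.427, 0.564, 0.424, 0.566]
contact_force: [4.2, -1.3, 5.9]
grip_width: -0.0
```

>>> {"api": "jog_arm", "payload": {
  "series": [0, 0, 0, 0, 6, 0, 1, 0, 0, 0, 0, 6, 0, 1, 0, 0, 0, 0, 6, 0, 1, 0, 0, 0, 0, 6, 0, 1, 0, 0, 0, 0, 6, 0, 1, 0, 0, 0, 0, 6, 0, 1, 0, 0, 0, 0, 6, 0, 1, 0, 0, 0, 0, 0, 0, 1]
}}

```text
t: 9.15
tool_pos: [456.4, -39.7, 41.7]
tool_rot: [-0.427, 0.564, 0.425, 0.565]
contact_force: [1.7, -0.9, 8.3]
grip_width: 0.1
```

Run:
```python
from h import *
goto()
b=snap('scene')
cv2.imwrite('pics/p4.png',cv2.resize(b['img'][150:250,200:300],None,fx=6,fy=6,interpolation=cv2.INTER_CUBIC))
```

```text
lamp pos [-137.5    0.    41.7] F [ 1.7 -0.9  8.3] t 9.15 0.09680031596591107
turn [-0.  -0.   0.2]
turn [180.    0.3   0. ]
```

View pics/p4.png

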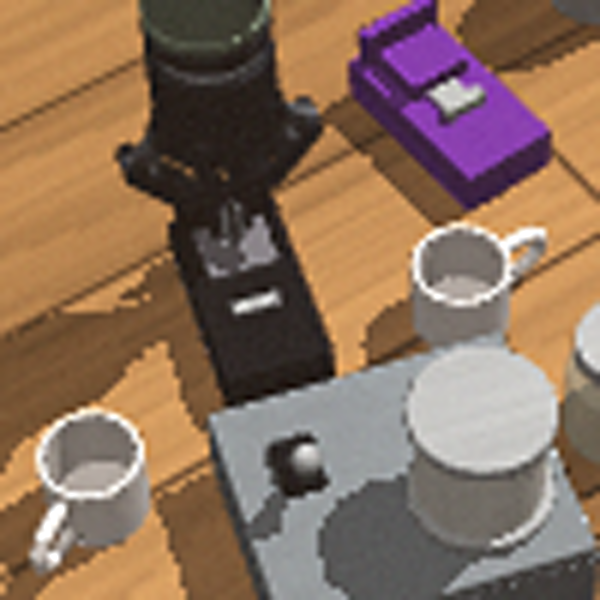

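>>> {"api": "jog_arm", "payload": {
  "series": [0, 0, 0, -1, -4, 0, 1, 0, 0, 0, -6, 0, 0, 1, 0, 0, 0, -15, 0, 0, 1, 0, 0, 0, -30, 0, 0, 1, 0, 0, 0, -40, 0, 0, 1, 0, 0, 0, -40, 0, 0, 1, 0, 0, 0, 0, 0, 0, 1]
}}

```text
t: 9.9
tool_pos: [461.8, -41.1, 177.2]
tool_rot: [-0.428, 0.563, 0.424, 0.566]
contact_force: [1.2, -0.3, -0.6]
grip_width: 0.3
```

>>> {"api": "jog_arm", "payload": {
  "series": [0, 0, 0, 0, 20, 30, 1, 0, 0, 0, 0, 20, 35, 1, 0, 0, 0, 0, 10, 35, 1, 0, 0, 0, 0, 10, 35, 1, 0, 0, 0, 0, 0, 35, 1, 0, 0, 0, 0, 0, 30, 1, 0, 0, 0, 0, 0, 0, 1, 0, 0, 0, 0, 0, 0, 1]
}}

```text
t: 10.7
tool_pos: [454.5, 168.1, 170.6]
tool_rot: [-0.426, 0.566, 0.427, 0.562]
contact_force: [0.4, -0.1, -0.1]
grip_width: -0.1
```

Run:
```python
from h import *
goto()
a=snap('top');b=snap('scene')
A=cv2.resize(a['img'][110:230,225:345],(400,400),interpolation=cv2.INTER_CUBIC)
B=cv2.resize(b['img'][150:250,200:300],(400,400),interpolation=cv2.INTER_CUBIC)
cv2.imwrite('pics/p5.png',np.hstack([A,B]))
# predicted pack top corners for displacement 92
for l in [(-30,35,36),(-30,-35,36),(-162,35,36),(-162,-35,36)]:
    u,v=proj(a,W(l));print(l,round((u-225)/.3),round((v-110)/.3))
```

```text
lamp pos [-196.4  199.4  170.6] F [ 0.4 -0.1 -0.1] t 10.7 -0.0637386879671116
turn [ 0.1 -0.2 -0.3]
turn [-179.9    0.4   -0.3]
(-30, 35, 36) 175 208
(-30, -35, 36) 245 225
(-162, 35, 36) 142 339
(-162, -35, 36) 213 357
```

View pics/p5.png

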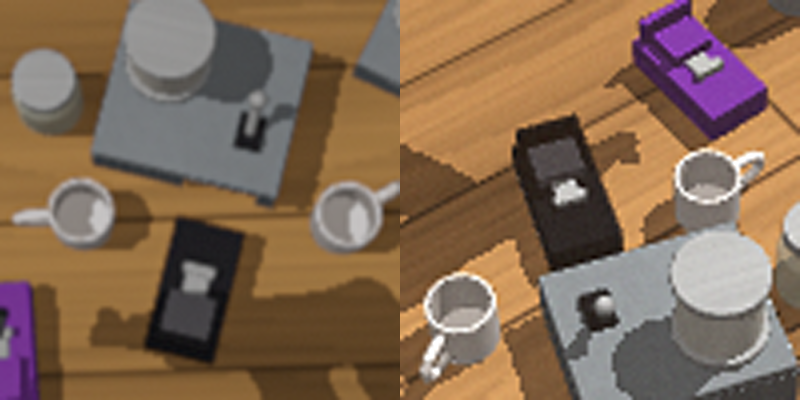

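```bash
python3 -c "
from h import *
print(robot.hand_in())"
```

```text
the job is handed in; nothing more can be done
None
```

I switched the lamp off and pulled the pack out. I handed the job in at about 10.7 s of the 38 s allowed, and the hand-in reports no verdict.

- **Toggle:** I tipped it with the shut fingers until the force rose at its stop. The image fit put it at about 1.08 rad, against the 0.8 needed, and the last pictures show it still leaning away from the pack.
- **Pack:** I held the release button down (about 6 N) and hooked the fingers behind the ridge to pull. In the last pictures the pack lies flat and in line with the bay.
- **Gap:** the last top view gives about 35–40 mm, while the arm's travel suggested about 32 mm. Both are inside the 15–150 mm you asked for.
- **Surroundings:** the cups and jar near the lamp look undisturbed. I did not measure any bystander's position again, and the teapot, sieve, spreader and tin were outside the last crops.
- **Arm:** it ended clear of everything, with the contact force near zero.

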